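Back off the dough sheeter's ratchet wheel to its stop

TASK

Open the bench dough sheeter's rollers for cleaning: throw the ratchet pawl up and over so that it stays clear of the toothed wheel, without forcing the wheel against it, then turn the wheel backward (counter-clockwise seen from above) by its crank until its lug meets the rubber-faced stop. Snug it there with a light steady push of about 10 newtons at the crank for about a second, never as much as 20, then let go, leaving the pawl thrown back and the lug resting against the stop. Leave the ring cutters, scraper, bowl and spice jar where they are.

Things in the scene. Friction and masses are not known exactly. Their poses are not given: they have to be found in the camera images.
- sheeter: White bench dough sheeter, fixed to the table. Origin on the vertical axis of the ratchet wheel, at table height; x points from the wheel to the pawl and on to the rollers (away from the robot, give or take its yaw), z up. Wheel housing: x -125 to 155 mm, y -120 to 120 mm, flat top 100 mm high. Roller section: x 155 to 285 mm, y -170 to 170 mm, its side plates 135 mm high. Never moves.
- wheel_axis (a point): Point on the wheel's vertical axis at the upper face of its disc, 120 mm above the table. The steel disc has radius 72 mm; ten saw teeth stand up from the rim (radius 54 to 72 mm), 10 mm high, so their tops are 130 mm above the table. The upper roller rises as the wheel turns backward.
- wheel (a joint): Angle of ratchet wheel and crank, rad. Grows as the wheel turns backward (counter-clockwise from above); at 0 a tooth touches the engaged pawl, starts a little below 0. Backward is blocked while the pawl is in the teeth. Dry friction: stays where left, takes about 3.5 N at the crank grip to turn.
- crank_grip (a point): Centre of the crank's upright black round grip: 18 mm diameter, 48 mm tall, from 150 to 198 mm above the table, this point 174 mm above it. It stands on a flat steel arm (20 mm wide, 10 mm thick, top 150 mm above the table), 75 mm from the wheel axis, and does not spin on the arm. At wheel angle 0 it lies 165 deg counter-clockwise from the sheeter's x axis.
- lug (a point): Centre of the steel stop lug on the wheel, an upright pin 12 mm in diameter and 85 mm from the axis, this point 112 mm above the table, 85 deg clockwise of the crank grip as seen from above.
- stop_face (a point): Where the face of a new pad would be on the stop block (middle, 112 mm above the table). x of this frame: the way the lug comes in (sheeter's -y). On a new pad the lug touches with its centre 6 mm before this face, after 85 to 125 deg of crank turn; this pad is worn, its real face lies 0 to 4 mm further on, to be found by feel. The rubber is stiff, about 10 N per mm.
- pawl (a joint): Pawl angle, rad: 0 = nose down in the teeth (start), growing as the nose lifts and the knob swings outward, 1.25 = thrown fully back. The knob is its weight: below about 0.7 it drops back in, above it falls over to 1.25 and stays.
- pawl_pivot (a point): Middle of the pawl's level pivot pin, which runs along the sheeter's y, 105 mm from the wheel axis along the sheeter's x, 135 mm above the table, between two steel cheeks 42 mm tall and 32 mm wide over all.
- pawl_knob (a point): Centre of the steel ball knob (24 mm diameter) on the end of the pawl's lever, 60 mm from the pivot. At angle 0 it is 34 mm from the pivot towards the wheel axis and 49 mm above the pivot (184 mm above the table); thrown back it is 36 mm beyond the pivot on the far side and 48 mm above it. The lever is a 10 mm round rod. Tipping it outward takes about 1 N.
- cutter_a: Steel ring cutter, 52 mm across, 28 mm tall, standing on the sheeter's housing beside the pawl (+y side); bystander. Origin at the centre of its foot.
- cutter_b: Steel ring cutter, 40 mm across, 28 mm tall, standing on the housing beside the pawl (-y side); bystander. Origin at the centre of its foot.
- scraper: Bench scraper lying on the table, steel blade 130 mm wide with a wooden grip 22 mm tall; bystander. Origin under its middle.
- bowl: Steel mixing bowl, 240 mm across, 85 mm tall, on the table; bystander. Origin at the centre of its foot.
- shaker: Glass spice jar with steel cap, 52 mm across, 110 mm tall; bystander. Origin at the centre of its foot.
- stop: Steel stop block with a rubber pad (22 mm wide, 18 mm high) on its face, fixed in a slot on the robot's side of the wheel; its place along the sheeter's y differs from time to time. 24 mm high, 28 mm wide, back 32 mm behind the face. Origin below stop_face, 100 mm above the table, same axes.

How it is judged:
By the outcome, as a careful person would: the job done as asked, in the order asked, and still so for the second after the job is handed in, with the robot touching nothing.
It also fails if it takes over 70 s, if anything falls off the work surface, if the arm or the gripper's body presses on something with over 40 N, if the wrist force passes 120 N, or if a joint passes its speed limit or range.

ROBOT

A 6-joint arm with a two-finger parallel gripper is mounted at the origin on the work surface. World frame = base frame: x ahead of the robot, y to its left, z up, the work surface at z = 0. Lengths are in m, angles in rad, forces in N, time in s.
With the tool pointing down it reaches from about 0.3 to 0.775 m from the base axis. Payload 14.6 kg.
Tool frame: the origin (TCP) lies at the very end of the fingers, on their centre line; the grasp point (between the pads) lies 19 mm behind it; z points along the fingers, y is the direction in which the jaws open and shut (so a half turn about z gives the same grasp; the last joint's range is limited). The gripper opens to 94 mm and grips with 3 to 60 N. Pads are 16 mm wide; open, the fingers measure 119 mm over their backs; the gripper's body (75 mm by 177 mm) begins 78 mm behind the grasp point.
Start: joints at [1.184, 0.3, 1.521, -0, 1.321, -0.067], TCP at [0.173, 0.522, 0.205] pointing down, gripper open.
Joint ranges: [-3.03, 3.03], [-0.79, 2.21], [0.23, 2.52], [-1.04, 4.18], [0, 3.07], [-2.55, 2.55]. Speed limits (rad/s): [2.22, 2.22, 2.57, 3.14, 3.14, 3.14].

INTERFACE

Orientations are given as [roll, pitch, yaw] about the fixed x, y, z axes, in that order (R = Rz(yaw) Ry(pitch) Rx(roll)).
In Python, from station import status, camera, ctrl gives the robot as it stands. The module is installed in compiled form; this text tells all that it offers.
- The arm moves only by the shell command python3 -m jog 'ROWS' [FORCE]. ROWS is JSON, a list of rows, each a list of 7 numbers: the shift along the tool's x, y, z each as a share of 1000 mm, from -1 to 1, then the turn, a rotation vector about the tool's x, y, z each as a share of pi/2 rad, from -1 to 1, then the opening, from -1 (shut) to 1 (fully open), so that 0 is half open. A call has 1 to 20 rows; each row is the pose to reach, as a shift and turn from the pose measured when the call began, along the tool's axes at that moment; what a row does not reach only later rows make up. A row lasts 1/10 s, in which the tool goes at most 50 mm and 8.59 degrees, less where a joint would pass 70% of its speed; a pose out of reach is approached as far as the arm can. A call with a number of a shift or a turn outside -1 to 1 is refused whole. A call with a gripper value outside its range is refused whole. The fingers move at their own pace and stop on an object; FORCE is the grip in N (left out, the last holds). Time passes only in rows, so rows that repeat a pose let the fingers close. It gives the time, the measured TCP pose, the force and the opening at its end, in the units of the state.
- status.get_obs(): the state, without advancing time (a new reading comes with each control period).
- camera(name): name is "side" or "top"; returns a dict with "image" (400x640x3 uint8, red, green, blue), "fx", "fy", "cx", "cy" (pixels), "world_from_camera" (4x4, takes a point from camera to world coordinates). Camera axes: x right, y down, z forward; pixel columns grow to the right and rows downward; lengths in m; the calibration is good to about 2 mm. A picture is of the moment at which its call begins. There is no depth.
- ctrl.hand_in(): hands the job in, once; it reports no verdict.
The state is a dict: "time_s": time; "qpos": joint angles; "joint_vel": joint speeds; "tau": joint torques, N m; "ee_pos": TCP position; "eef_rot": TCP orientation; "force": force on the tool from outside, world axes, zero at the start; "moment": the same for the moment, N m; "grip_width": finger opening in m.
Only numpy, scipy, OpenCV 4.12 (cv2) and the standard library are available. Lean on these libraries where they do the work, as an engineer would, in place of code of your own. Each camera call takes 0.05 s, during which the arm holds its last target.

## Working session

There is one attempt and no reset: what is moved stays moved. The work goes in short steps, Python scripts to look and compute and a shell command to move; the robot and the scene stay as the last step left them, time stands still between calls to the robot, and variables do not carry over. Pictures are saved under pics/ and viewed, and the job is handed in when it is done.

```bash
mkdir -p pics; ls
python3 - <<'E'
from station import status, camera, ctrl
import cv2, numpy as np
o=status.get_obs()
print(o)
for n in ("side","top"):
    c=camera(n); cv2.imwrite(f"pics/{n}0.png",c["image"][:,:,::-1]); print(n,c["fx"],c["fy"],c["cx"],c["cy"]); print(np.round(c["world_from_camera"],4).tolist())
E
```

```text
pics
{'time_s': 0.0, 'qpos': array([ 1.18437297e+00,  3.00468814e-01,  1.52158865e+00,  1.18149725e-05,
        1.32067528e+00, -6.65917924e-02]), 'joint_vel': array([-0.00025613, -0.00264971, -0.00048355, -0.00049273, -0.00013367,
        0.00051763]), 'tau': array([ 1.37691859e-03, -5.31815851e+01, -3.52737737e+01,  7.08990684e-02,
        2.44575430e-02, -1.11275856e-04]), 'ee_pos': array([0.17282123, 0.52186925, 0.20488438]), 'eef_rot': array([-3.14045586e+00, -8.72827180e-05,  2.82175811e+00]), 'force': array([0.18578717, 0.26357777, 0.0522657 ]), 'moment': array([-0.05655497,  0.04191804, -0.01057532]), 'grip_width': 0.09386666887166062}
side 417.36668865322724 417.36668865322724 320.4321030119991 194.0437539685673
[[0.8918, -0.246, 0.3798, 0.0372], [-0.4524, -0.4683, 0.759, -0.7569], [-0.0089, -0.8487, -0.5289, 0.7208], [0.0, 0.0, 0.0, 1.0]]
top 375.93163225990247 375.93163225990247 326.09469832447377 195.97903997983764
[[0.0102, -0.9967, 0.0804, 0.3841], [-0.9999, -0.0094, 0.0104, 0.0699], [-0.0096, -0.0805, -0.9967, 1.2046], [0.0, 0.0, 0.0, 1.0]]
```

View pics/side0.png

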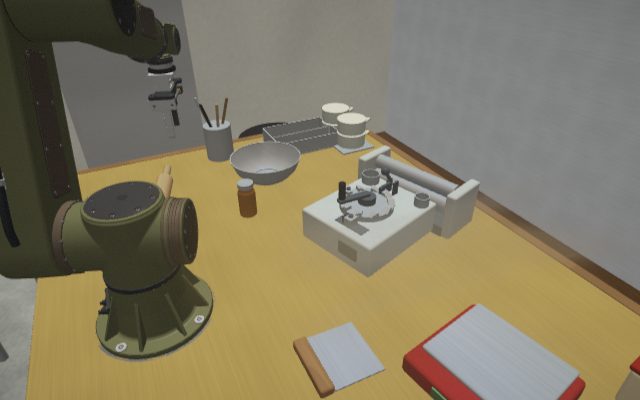

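View pics/top0.png

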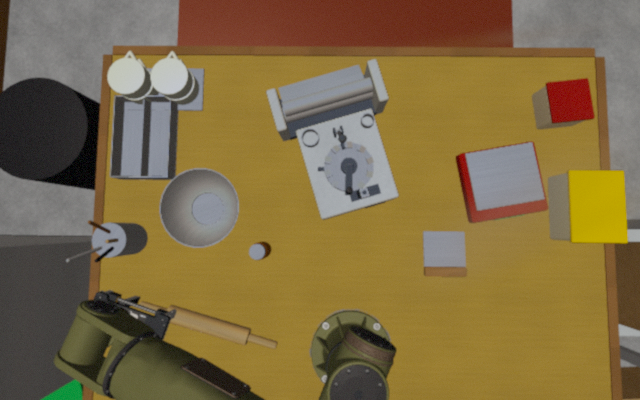

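The side view shows the sheeter at about (380,200), with the jar at (247,198) and the bowl at (265,160). In the top view the wheel is at about (348,167), the crank at (349,178), the pawl at (340,135) and the stop at (367,192). I'll zoom in on both.

Run:
```python
import cv2
a=cv2.imread("pics/top0.png")[50:225,260:405]; cv2.imwrite("pics/top0z.png",cv2.resize(a,None,fx=3.4,fy=3.4,interpolation=cv2.INTER_CUBIC)) 
a=cv2.imread("pics/side0.png")[140:275,295:485]; cv2.imwrite("pics/side0z.png",cv2.resize(a,None,fx=4,fy=4,interpolation=cv2.INTER_CUBIC))
```

```text
(no output)
```

View pics/top0z.png

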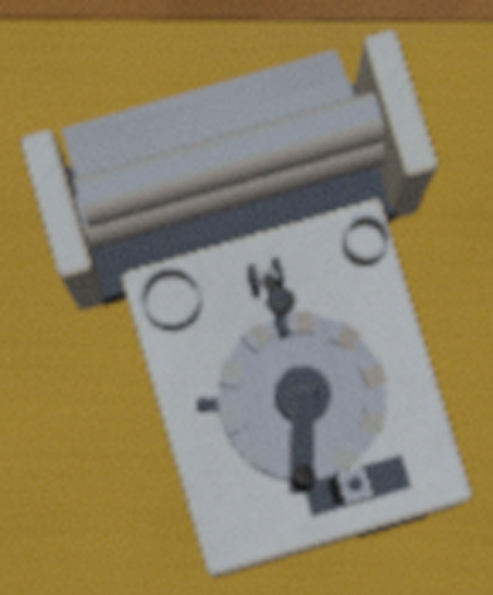

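View pics/side0z.png

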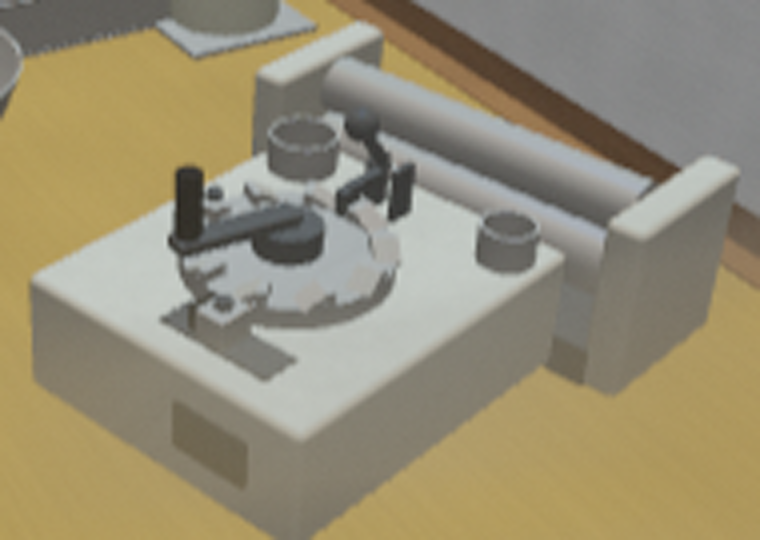

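```bash
cat > h.py <<'E'
import numpy as np, cv2
from scipy.optimize import least_squares
from station import status, camera
CAL={}
def cal(n):
    if n not in CAL:
        import pickle,os
        f=f"cal_{n}.pkl"
        if not os.path.exists(f):
            c=camera(n); pickle.dump({k:c[k] for k in c if k!="image"},open(f,"wb"))
        CAL[n]=pickle.load(open(f,"rb"))
    return CAL[n]
def proj(n,P):
    c=cal(n); T=np.linalg.inv(c["world_from_camera"]); p=np.atleast_2d(P)@T[:3,:3].T+T[:3,3]
    return np.c_[c["fx"]*p[:,0]/p[:,2]+c["cx"],c["fy"]*p[:,1]/p[:,2]+c["cy"]]
def s2w(pose,P):
    x,y,a=pose; P=np.atleast_2d(P)/1000.; R=np.array([[np.cos(a),-np.sin(a),0],[np.sin(a),np.cos(a),0],[0,0,1]])
    return P@R.T+[x,y,0]
E
python3 - <<'E'
from h import *
top=[((-125,120,100),(212,575)),((-125,-120,100),(470,495)),((155,170,135),(65,277)),((285,170,135),(22,138)),((155,-170,135),(437,165)),((285,-170,135),(392,32)),((71,0,184),(281,298))]
side=[((-125,120,100),(32,283)),((-125,-120,100),(302,438)),((155,-120,100),(562,258)),((155,-170,135),(637,240)),((285,-170,135),(738,172)),((155,170,135),(258,72)),((71,0,184),(361,125))]
tp=np.array([t[1] for t in top])/3.4+[260,50]; sp=np.array([t[1] for t in side])/4+[295,140]
T=np.array([t[0] for t in top],float); S=np.array([t[0] for t in side],float)
def f(p): return np.r_[(proj("top",s2w(p,T))-tp).ravel(),(proj("side",s2w(p,S))-sp).ravel()]
r=least_squares(f,[.45,.05,.2],loss="soft_l1"); p=r.x; print(p); print(np.round(f(p).reshape(-1,2),1).tolist())
for sel in (slice(0,14),slice(14,28)):
    print(least_squares(lambda q:f(q)[sel],p,loss="soft_l1").x)
# crank angle
gt=np.array([302,475])/3.4+[260,50]; gs=np.array([188,170])/4+[295,140]
def g(a): 
    P=s2w(p,[75*np.cos(a[0]),75*np.sin(a[0]),198]); return np.r_[(proj("top",P)-gt)[0],(proj("side",P)-gs)[0]]
r=least_squares(g,[2.8]); print("crank ang",np.degrees(r.x),r.fun)
for n in("knob",(71,0,184)),("pivot",(105,0,135)),("axis",(0,0,150)): print(n,s2w(p,n[1]) if isinstance(n,tuple) and isinstance(n[1],tuple) else None)
np.save("pose.npy",p)
E
```

```text
[0.55819945 0.01468082 0.30161524]
[[-0.1, 0.6], [2.1, 0.6], [-1.4, 0.3], [-1.0, -0.6], [1.3, -0.0], [1.2, -2.2], [0.3, 0.8], [-2.2, -2.0], [-0.3, 0.3], [1.6, -1.5], [1.5, -0.8], [1.0, -1.7], [-2.3, -0.8], [-0.4, 0.0]]
[0.55866819 0.01559432 0.30350408]
[0.55648711 0.01223396 0.30048144]
crank ang [159.93897873] [ 0.43456005 -0.19346525 -0.68006014 -0.18704328]
('knob', (71, 0, 184)) [[0.62599436 0.03577229 0.184     ]]
('pivot', (105, 0, 135)) [[0.65845953 0.04587243 0.135     ]]
('axis', (0, 0, 150)) [[0.55819945 0.01468082 0.15      ]]
```

```bash
cat >> h.py <<'E'
from scipy.spatial.transform import Rotation as Rn
def go(xyz,yawdeg,show=True):
    o=status.get_obs(); R=Rn.from_euler("xyz",o["eef_rot"]); G=Rn.from_euler("xyz",[np.pi,0,np.radians(yawdeg)])
    d=R.inv().apply(np.array(xyz)-o["ee_pos"]); v=(R.inv()*G).as_rotvec()/(np.pi/2)
    print("row",np.round(d,4).tolist(),np.round(v,4).tolist())
def st():
    o=status.get_obs(); print("t",round(o["time_s"],2),"pos",np.round(o["ee_pos"],4),"rpy",np.round(np.degrees(o["eef_rot"]),2),"F",np.round(o["force"],2),"w",round(o["grip_width"],4))
E
python3 - <<'E'
from h import *
p=np.load("pose.npy")
t=s2w(p,[28,0,260])[0]; print(t); go(t,107.3)
st()
# stop estimate: pad front edge & block pixels
tp=np.array([[329,497],[340,470],[369,498],[357,484]])/3.4+[260,50]
for q in tp:
    c=cal("top"); M=c["world_from_camera"]; d=M[:3,:3]@[(q[0]-c["cx"])/c["fx"],(q[1]-c["cy"])/c["fy"],1]; z=.118
    P=M[:3,3]+d*(z-M[2,3])/d[2]; a=p[2]; dx,dy=P[0]-p[0],P[1]-p[1]; print(np.round([dx*np.cos(a)+dy*np.sin(a),-dx*np.sin(a)+dy*np.cos(a)],4))
E
```

```text
[0.58493547 0.02299858 0.26      ]
row [-0.548, -0.3442, -0.0546] [-0.0004, 0.0002, 0.6042]
t 0.2 pos [0.1729 0.522  0.2051] rpy [-179.96   -0.    161.68] F [ 0.35  0.32 -0.3 ] w 0.0942
[-0.089   0.0043]
[-0.0696 -0.0115]
[-0.0996 -0.028 ]
[-0.0852 -0.0218]
```

Run:
```python
import cv2
a=cv2.imread("pics/top0.png")[160:215,330:395]; cv2.imwrite("pics/stop_t.png",cv2.resize(a,None,fx=10,fy=10,interpolation=cv2.INTER_NEAREST))
```

```text
(no output)
```

View pics/stop_t.png

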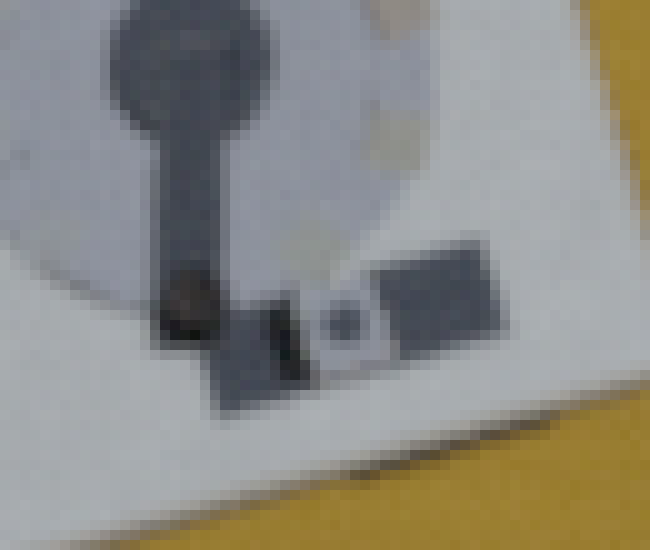

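```bash
python3 - <<'E'
from h import *
p=np.load("pose.npy")
for q,z in (((357.9,193.8),.121),((357.9,193.8),.112),((369,192),.124)):
    c=cal("top"); M=c["world_from_camera"]; d=M[:3,:3]@[(q[0]-c["cx"])/c["fx"],(q[1]-c["cy"])/c["fy"],1]
    P=M[:3,3]+d*(z-M[2,3])/d[2]; a=p[2]; dx,dy=P[0]-p[0],P[1]-p[1]; print(np.round([dx*np.cos(a)+dy*np.sin(a),-dx*np.sin(a)+dy*np.cos(a)],4))
E
python3 -m jog '[[0,0,-0.04,0,0,0,-1],[0,0,-0.055,0,0,0.05,-1],[-0.03,-0.02,-0.055,0,0,0.1,-1],[-0.07,-0.045,-0.055,0,0,0.15,-1],[-0.11,-0.07,-0.055,0,0,0.2,-1],[-0.15,-0.095,-0.055,0,0,0.25,-1],[-0.19,-0.12,-0.055,0,0,0.3,-1],[-0.23,-0.145,-0.055,0,0,0.35,-1],[-0.27,-0.17,-0.055,0,0,0.4,-1],[-0.31,-0.195,-0.055,0,0,0.45,-1],[-0.35,-0.22,-0.055,0,0,0.5,-1],[-0.39,-0.245,-0.055,0,0,0.55,-1],[-0.43,-0.27,-0.055,0,0,0.604,-1],[-0.47,-0.295,-0.055,0,0,0.604,-1],[-0.51,-0.32,-0.055,0,0,0.604,-1],[-0.535,-0.336,-0.055,0,0,0.604,-1],[-0.548,-0.344,-0.055,0,0,0.604,-1],[-0.548,-0.344,-0.055,0,0,0.604,-1],[-0.548,-0.344,-0.055,0,0,0.604,-1]]' 40
python3 - <<'E'
from h import *
p=np.load("pose.npy")
st(); go(s2w(p,[28,0,179])[0],107.3)
E
```

```text
[-0.0835 -0.0006]
[-0.0829 -0.0014]
[-0.0879 -0.0324]
time_s: 2.1
ee_pos: [0.5844, 0.0241, 0.2603]
eef_rot: [-3.141, 0.0, 1.874]
force: [0.7, -0.2, -1.0]
grip_width: 0.0006
t 2.1 pos [0.5844 0.0241 0.2603] rpy [-1.7996e+02  1.0000e-02  1.0734e+02] F [ 0.67 -0.23 -0.96] w 0.0006
row [-0.0012, 0.0002, 0.0813] [-0.0004, 0.0001, 0.0005]
```

```bash
python3 -m jog '[[-0.001,0,0.03,0,0,0,-1],[-0.001,0,0.06,0,0,0,-1],[-0.001,0,0.077,0,0,0,-1],[-0.001,0,0.081,0,0,0,-1],[-0.001,0,0.081,0,0,0,-1],[-0.001,0,0.081,0,0,0,-1]]'
python3 - <<'E'
from h import *
st()
for n in("side","top"):
    c=camera(n); a=c["image"][:,:,::-1]
    a=a[100:250,300:480] if n=="side" else a[90:220,280:410]
    cv2.imwrite(f"pics/{n}1.png",cv2.resize(a,None,fx=4,fy=4,interpolation=cv2.INTER_CUBIC))
E
```

```text
time_s: 2.7
ee_pos: [0.5849, 0.0237, 0.1807]
eef_rot: [3.14, 0.001, 1.874]
force: [-0.2, -0.2, -0.2]
grip_width: 0.0007
t 2.7 pos [0.5849 0.0237 0.1807] rpy [1.7993e+02 4.0000e-02 1.0739e+02] F [-0.21 -0.19 -0.25] w 0.0007
```

View pics/side1.png

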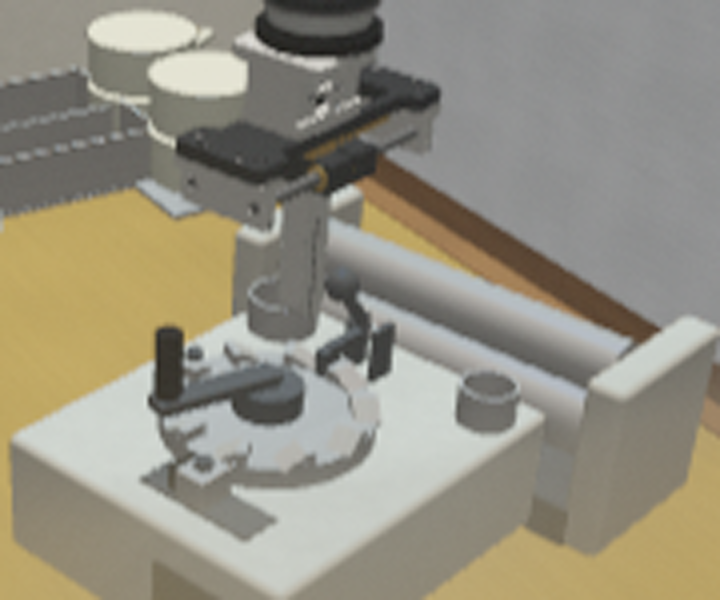

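View pics/top1.png

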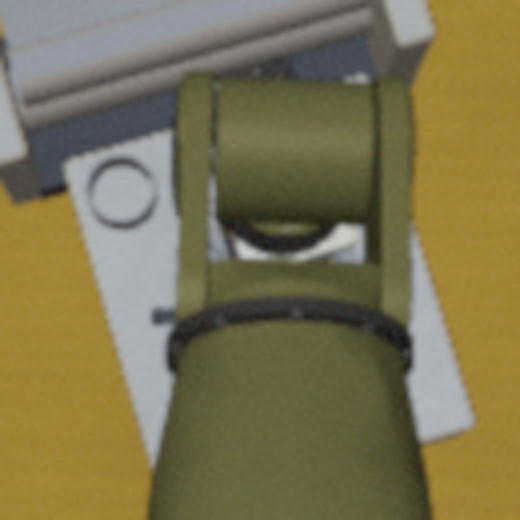

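```bash
python3 -m jog '[[0,0.006,0.004,0,0,0,-1],[0,0.012,0.004,0,0,0,-1],[0,0.017,0.004,0,0,0,-1],[0,0.021,0.004,0,0,0,-1],[0,0.025,0.004,0,0,0,-1],[0,0.029,0.004,0,0,0,-1]]'
python3 - <<'E'
from h import *
st()
for n in("side",):
    c=camera(n); a=c["image"][:,:,::-1]
    a=a[100:250,300:480] if n=="side" else a[90:220,280:410]
    cv2.imwrite(f"pics/{n}2.png",cv2.resize(a,None,fx=4,fy=4,interpolation=cv2.INTER_CUBIC))
E
```

```text
time_s: 3.4
ee_pos: [0.6119, 0.0315, 0.1808]
eef_rot: [-3.141, 0.002, 1.874]
force: [-38.0, -4.7, 53.7]
grip_width: 0.0003
t 3.4 pos [0.6119 0.0315 0.1808] rpy [-1.7999e+02  1.0000e-01  1.0735e+02] F [-38.    -4.74  53.67] w 0.0003
```

View pics/side2.png

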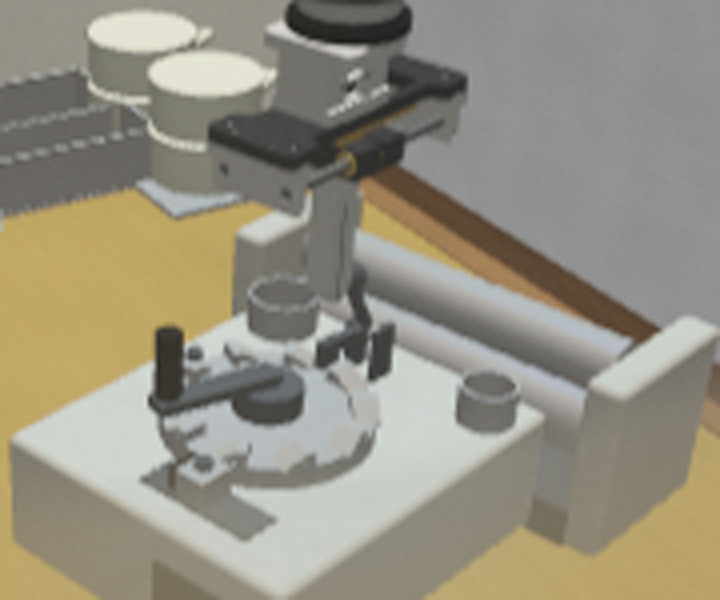

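The fingertip has friction-jammed on the ball. My path stayed level while the knob wanted to rise, so it has only swung part way. I'll back off, go lower and follow the knob's arc.

```bash
python3 -m jog '[[0,-0.003,-0.003,0,0,0,-1],[0,-0.01,-0.003,0,0,0,-1],[0,-0.02,0,0,0,0,-1],[0,-0.025,0.004,0,0,0,-1],[0,-0.025,0.008,0,0,0,-1],[0,-0.025,0.01,0,0,0,-1],[0,-0.025,0.01,0,0,0,-1]]'
python3 - <<'E'
from h import *
p=np.load("pose.npy")
st(); go(s2w(p,[46,0,172])[0],107.3)
for n in("side",):
    c=camera(n); a=c["image"][:,:,::-1]
    a=a[100:250,300:480] if n=="side" else a[90:220,280:410]
    cv2.imwrite(f"pics/{n}3.png",cv2.resize(a,None,fx=4,fy=4,interpolation=cv2.INTER_CUBIC))
E
```

```text
time_s: 4.15
ee_pos: [0.5889, 0.0243, 0.1709]
eef_rot: [3.141, 0.002, 1.874]
force: [0.8, 0.6, -0.7]
grip_width: 0.0005
t 4.15 pos [0.5889 0.0243 0.1709] rpy [1.7994e+02 1.0000e-01 1.0736e+02] F [ 0.82  0.57 -0.66] w 0.0005
row [-0.0001, 0.0138, -0.0011] [0.0007, 0.0012, 0.0007]
```

View pics/side3.png

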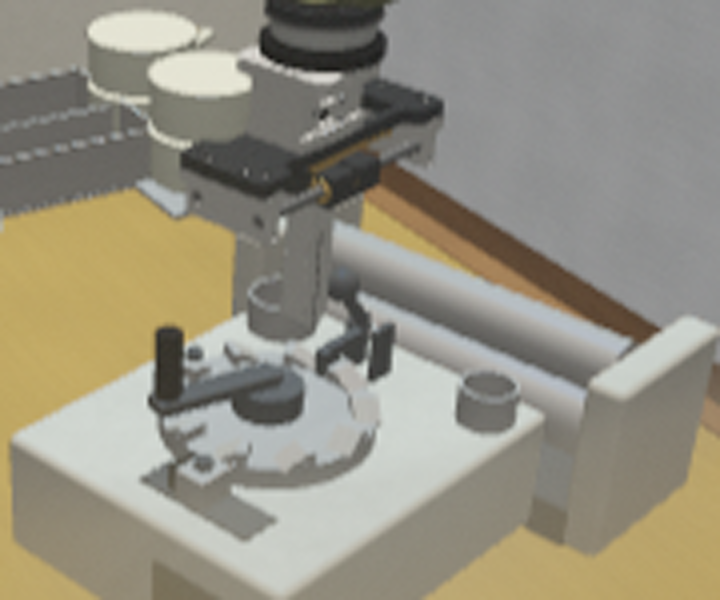

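The knob is back at rest at (343,283), and the finger is clear of it. Next I push along a rising arc.

```bash
python3 -m jog '[[0,0.006,0,0,0,0,-1],[0,0.011,0,0,0,0,-1],[0,0.014,-0.001,0,0,0,-1],[0,0.017,-0.0035,0,0,0,-1],[0,0.02,-0.006,0,0,0,-1],[0,0.023,-0.0082,0,0,0,-1],[0,0.026,-0.010,0,0,0,-1]]'
python3 - <<'E'
from h import *
st()
E
```

```text
time_s: 4.9
ee_pos: [0.614, 0.0322, 0.1816]
eef_rot: [3.14, 0.002, 1.874]
force: [-1.6, 0.2, 0.5]
grip_width: 0.0008
t 4.9 pos [0.614  0.0322 0.1816] rpy [1.7991e+02 1.2000e-01 1.0736e+02] F [-1.62  0.16  0.52] w 0.0008
```

```bash
python3 -m jog '[[0,0.003,-0.002,0,0,0,-1],[0,0.006,-0.0035,0,0,0,-1],[0,0.009,-0.005,0,0,0,-1],[0,0.012,-0.006,0,0,0,-1],[0,0.015,-0.007,0,0,0,-1],[0,0.018,-0.008,0,0,0,-1],[0,0.021,-0.008,0,0,0,-1],[0,0.024,-0.008,0,0,0,-1],[0,0.028,-0.008,0,0,0,-1],[0,0.032,-0.008,0,0,0,-1],[0,0.036,-0.008,0,0,0,-1],[0,0.036,-0.008,0,0,0,-1]]'
python3 - <<'E'
from h import *
st()
for n in("side",):
    c=camera(n); a=c["image"][:,:,::-1]
    a=a[100:250,300:480] if n=="side" else a[90:220,280:410]
    cv2.imwrite(f"pics/{n}4.png",cv2.resize(a,None,fx=4,fy=4,interpolation=cv2.INTER_CUBIC))
E
```

```text
time_s: 6.1
ee_pos: [0.6487, 0.0431, 0.1893]
eef_rot: [3.14, 0.002, 1.874]
force: [-0.2, -0.1, 0.0]
grip_width: 0.0004
t 6.1 pos [0.6487 0.0431 0.1893] rpy [1.7992e+02 1.1000e-01 1.0737e+02] F [-0.25 -0.07  0.  ] w 0.0004
```

View pics/side4.png

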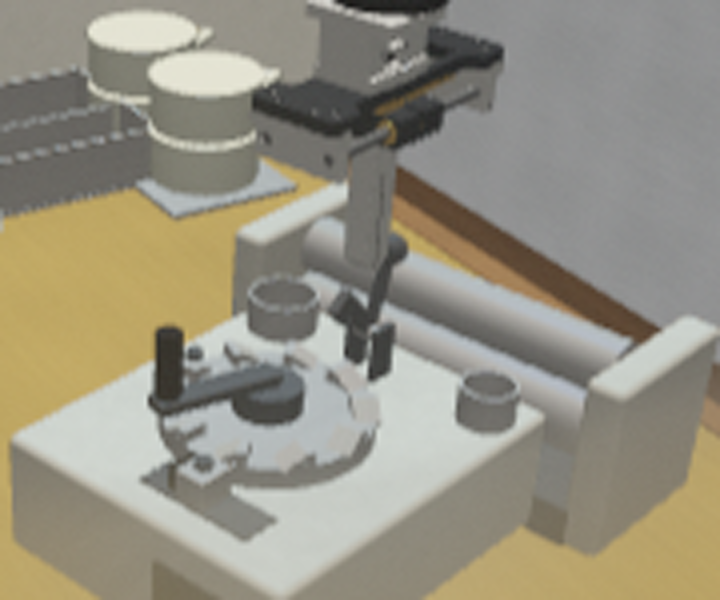

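The pawl is thrown back, with the knob at (395,248) and the nose raised. The force is zero and the crank hasn't moved. Now I'll lift and go to the crank.

```bash
python3 -m jog '[[0,-0.004,-0.03,0,0,0,-1],[0,-0.006,-0.065,0,0,0,-1],[0,-0.008,-0.075,0,0,0,-1]]' >/dev/null
python3 - <<'E'
from h import *
p=np.load("pose.npy")
def tc(phi,off): # phi deg sheeter angle of grip, off: gap behind grip centre
    a=np.radians(phi); return [75*np.cos(a)+off*np.sin(a),75*np.sin(a)-off*np.cos(a)]
st(); x=tc(160,29); go(s2w(p,x+[265])[0],160+17.3-90); go(s2w(p,x+[163])[0],160+17.3-90)
E
```

```text
t 6.45 pos [0.6413 0.0407 0.2683] rpy [179.64   0.2  107.37] F [-0.6  -0.07  0.94] w 0.0004
row [0.053, -0.1476, 0.0022] [0.0044, 0.0015, 0.223]
row [0.0533, -0.1482, 0.1042] [0.0044, 0.0015, 0.223]
```

```bash
python3 -m jog '[[0.01,-0.03,0,0,0,0.05,-1],[0.022,-0.062,0,0,0,0.1,-1],[0.034,-0.095,0,0,0,0.15,-1],[0.045,-0.125,0.002,0,0,0.2,-1],[0.051,-0.142,0.002,0,0,0.223,-1],[0.053,-0.148,0.002,0,0,0.223,-1],[0.053,-0.148,0.03,0,0,0.223,-1],[0.053,-0.148,0.06,0,0,0.223,-1],[0.053,-0.148,0.09,0,0,0.223,-1],[0.053,-0.148,0.102,0,0,0.223,-1],[0.053,-0.148,0.104,0,0,0.223,-1],[0.053,-0.148,0.104,0,0,0.223,-1]]' >/dev/null
python3 - <<'E'
from h import *
p=np.load("pose.npy")
def tc(phi,off):
    a=np.radians(phi); return [75*np.cos(a)+off*np.sin(a),75*np.sin(a)-off*np.cos(a)]
st(); 
for phi,off in((160,29),(160,19),(160,17),(170,17),(180,17),(190,17),(200,17),(210,17),(220,17),(230,17),(240,17)): print(phi);go(s2w(p,tc(phi,off)+[163])[0],phi+17.3-90)
for n in("side","top"):
    c=camera(n); a=c["image"][:,:,::-1]
    a=a[100:250,300:480] if n=="side" else a[90:220,280:410]
    cv2.imwrite(f"pics/{n}5.png",cv2.resize(a,None,fx=4,fy=4,interpolation=cv2.INTER_CUBIC))
E
```

```text
t 7.65 pos [0.4856 0.047  0.164 ] rpy [1.7955e+02 6.0000e-02 8.7320e+01] F [-0.3  -0.13 -0.3 ] w 0.0005
160
row [0.0002, -0.0009, 0.0009] [0.005, 0.0006, 0.0002]
160
row [-0.0098, -0.0009, 0.001] [0.005, 0.0006, 0.0002]
160
row [-0.0118, -0.0009, 0.001] [0.005, 0.0006, 0.0002]
170
row [-0.0251, -0.0028, 0.001] [0.0049, 0.0011, -0.1109]
180
row [-0.0385, -0.0022, 0.001] [0.0048, 0.0015, -0.222]
190
row [-0.0516, 0.0006, 0.001] [0.0047, 0.0019, -0.3331]
200
row [-0.064, 0.0057, 0.0011] [0.0046, 0.0023, -0.4442]
210
row [-0.0753, 0.0128, 0.0011] [0.0044, 0.0028, -0.5553]
220
row [-0.0853, 0.0218, 0.0012] [0.0042, 0.0032, -0.6664]
230
row [-0.0935, 0.0324, 0.0013] [0.004, 0.0036, -0.7775]
240
row [-0.0997, 0.0442, 0.0014] [0.0037, 0.004, -0.8886]
```

View pics/side5.png

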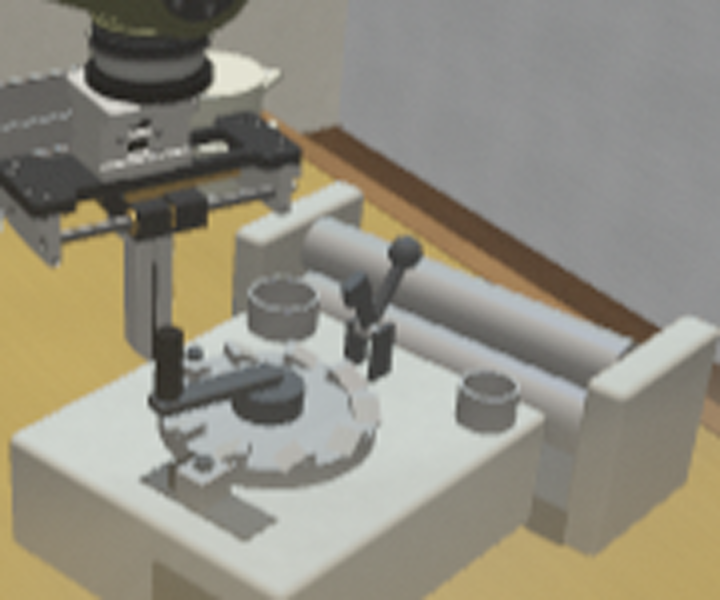

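View pics/top5.png

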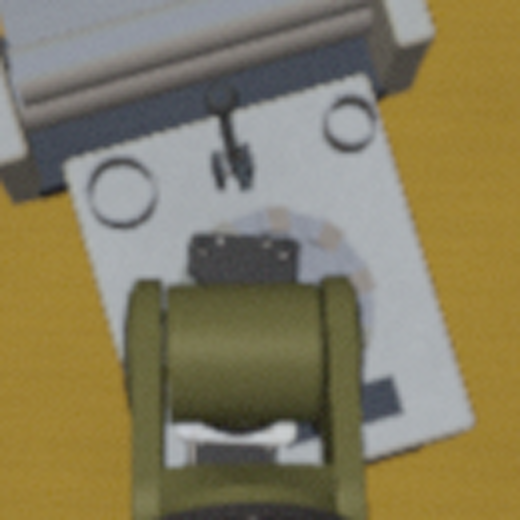

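Finger is behind the grip at (168,345), and the pawl is still back with its knob at (405,252). Pushing round now, first to about 190 deg.

```bash
python3 -m jog '[[-0.005,-0.001,0.001,0,0,0,-1],[-0.0098,-0.001,0.001,0,0,0,-1],[-0.0118,-0.001,0.001,0,0,0,-1],[-0.015,-0.0015,0.001,0,0,-0.028,-1],[-0.0184,-0.002,0.001,0,0,-0.055,-1],[-0.022,-0.0025,0.001,0,0,-0.083,-1],[-0.0251,-0.0028,0.001,0,0,-0.111,-1],[-0.0285,-0.0028,0.001,0,0,-0.139,-1],[-0.0318,-0.0027,0.001,0,0,-0.166,-1],[-0.035,-0.0025,0.001,0,0,-0.194,-1],[-0.0385,-0.0022,0.001,0,0,-0.222,-1],[-0.045,-0.001,0.001,0,0,-0.278,-1],[-0.0516,0.0006,0.001,0,0,-0.333,-1],[-0.0516,0.0006,0.001,0,0,-0.333,-1]]'
cat >> h.py <<'E'
def tc(phi,off):
    a=np.radians(phi); return [75*np.cos(a)+off*np.sin(a),75*np.sin(a)-off*np.cos(a)]
def where():
    p=np.load("pose.npy"); o=status.get_obs(); a=p[2]; d=o["ee_pos"][:2]-p[:2]
    x,y=1e3*np.array([d[0]*np.cos(a)+d[1]*np.sin(a),-d[0]*np.sin(a)+d[1]*np.cos(a)])
    yaw=np.degrees(o["eef_rot"][2]); R=Rn.from_euler("xyz",o["eef_rot"])
    # grip on face plane at tool -x +17: centre = tcp -17*toolx + s*tooly with radius 75
    tx=np.radians(yaw)-a; X=np.array([np.cos(tx),np.sin(tx)]); Y=np.array([np.sin(tx),-np.cos(tx)])
    b=np.array([x,y])-17*X; A=b@Y; s=-A-np.sqrt(max(0,A*A-(b@b-75**2))); s2=-A+np.sqrt(max(0,A*A-(b@b-75**2)))
    s=min(s,s2,key=abs); g=b+s*Y
    print("sheeter tcp",np.round([x,y],2),"grip ang",round(np.degrees(np.arctan2(g[1],g[0]))%360,2),"slide",round(s,2),"Ftool",np.round(R.inv().apply(o["force"]),2))
E
python3 - <<'E'
from h import *
p=np.load("pose.npy")
st(); where()
for phi in(195,200,205,210,215,220,225,230,235,240,245): print(phi);go(s2w(p,tc(phi,17)+[163])[0],phi+17.3-90)
E
```

```text
time_s: 9.15
ee_pos: [0.4841, -0.005, 0.1638]
eef_rot: [3.134, 0.005, 2.048]
force: [-1.1, -0.4, 0.4]
grip_width: 0.0002
t 9.15 pos [ 0.4841 -0.005   0.1638] rpy [179.54   0.31 117.33] F [-1.07 -0.41  0.37] w 0.0002
sheeter tcp [-76.65   3.2 ] grip ang 190.41 slide -0.08 Ftool [ 0.13 -1.14 -0.38]
195
row [-0.0061, -0.0013, 0.0008] [0.0049, 0.0037, -0.0552]
200
row [-0.0127, -0.0019, 0.0008] [0.0047, 0.0039, -0.1108]
205
row [-0.0194, -0.0019, 0.0009] [0.0046, 0.0041, -0.1663]
210
row [-0.0261, -0.0014, 0.0009] [0.0044, 0.0043, -0.2219]
215
row [-0.0327, -0.0003, 0.001] [0.0042, 0.0045, -0.2775]
220
row [-0.0392, 0.0014, 0.001] [0.004, 0.0047, -0.333]
225
row [-0.0456, 0.0037, 0.0011] [0.0039, 0.0049, -0.3886]
230
row [-0.0516, 0.0065, 0.0011] [0.0037, 0.0051, -0.4441]
235
row [-0.0575, 0.0098, 0.0012] [0.0034, 0.0052, -0.4997]
240
row [-0.063, 0.0136, 0.0012] [0.0032, 0.0054, -0.5552]
245
row [-0.0682, 0.0179, 0.0013] [0.003, 0.0056, -0.6108]
```

```bash
python3 -m jog '[[-0.003,-0.0007,0.001,0,0,-0.028,-1],[-0.0061,-0.0013,0.001,0,0,-0.055,-1],[-0.0094,-0.0016,0.001,0,0,-0.083,-1],[-0.0127,-0.0019,0.001,0,0,-0.111,-1],[-0.016,-0.0019,0.001,0,0,-0.139,-1],[-0.0194,-0.0019,0.001,0,0,-0.166,-1],[-0.0228,-0.0017,0.001,0,0,-0.194,-1],[-0.0261,-0.0014,0.001,0,0,-0.222,-1],[-0.0294,-0.0009,0.001,0,0,-0.25,-1],[-0.0327,-0.0003,0.001,0,0,-0.277,-1],[-0.036,0.0005,0.001,0,0,-0.305,-1],[-0.0392,0.0014,0.001,0,0,-0.333,-1]]'
python3 - <<'E'
from h import *
p=np.load("pose.npy")
st(); where()
for phi in(225,230,235,240,242,244,246,248,250,252): print(phi);go(s2w(p,tc(phi,17)+[163])[0],phi+17.3-90)
for n in("side",):
    c=camera(n); a=c["image"][:,:,::-1]
    a=a[100:250,300:480]
    cv2.imwrite(f"pics/{n}6.png",cv2.resize(a,None,fx=4,fy=4,interpolation=cv2.INTER_CUBIC))
E
```

```text
time_s: 10.35
ee_pos: [0.5031, -0.0388, 0.163]
eef_rot: [3.137, 0.008, 2.57]
force: [-1.3, 4.5, 1.1]
grip_width: 0.0008
t 10.35 pos [ 0.5031 -0.0388  0.163 ] rpy [179.75   0.44 147.24] F [-1.34  4.54  1.13] w 0.0008
sheeter tcp [-68.5 -34.7] grip ang 219.66 slide -0.21 Ftool [ 3.58  3.1  -1.15]
225
row [-0.0071, -0.0014, 0.0001] [0.0026, 0.005, -0.0562]
230
row [-0.0137, -0.002, 0.0001] [0.0024, 0.0051, -0.1117]
235
row [-0.0204, -0.0021, 0.0002] [0.0022, 0.0052, -0.1673]
240
row [-0.0271, -0.0015, 0.0002] [0.0019, 0.0053, -0.2228]
242
row [-0.0298, -0.0011, 0.0003] [0.0019, 0.0054, -0.2451]
244
row [-0.0324, -0.0006, 0.0003] [0.0018, 0.0054, -0.2673]
246
row [-0.035, -0.0001, 0.0003] [0.0017, 0.0054, -0.2895]
248
row [-0.0376, 0.0006, 0.0003] [0.0016, 0.0055, -0.3117]
250
row [-0.0402, 0.0014, 0.0003] [0.0015, 0.0055, -0.334]
252
row [-0.0428, 0.0022, 0.0004] [0.0014, 0.0055, -0.3562]
```

View pics/side6.png

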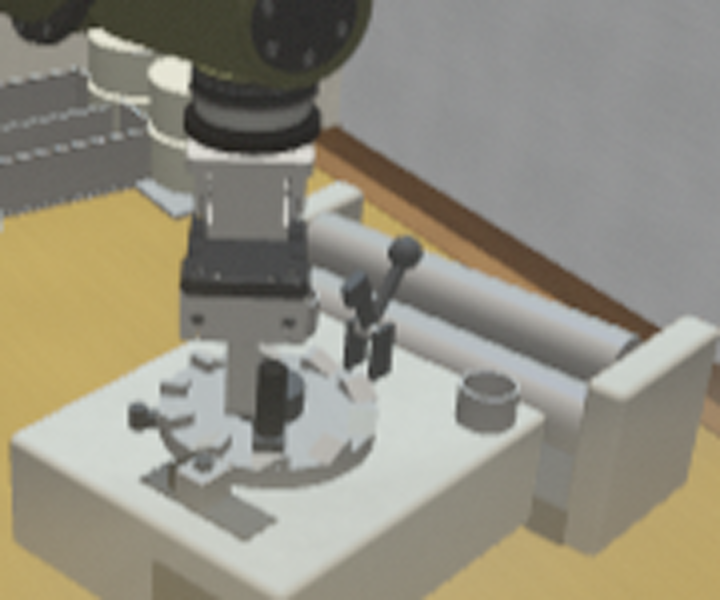

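The crank grip is at (270,390) and is turning. The lug at (143,415) is approaching the stop at (195,465). Expect contact at about 261 deg, so I'll go to 248 first.

```bash
python3 -m jog '[[-0.0035,-0.0007,0,0,0,-0.028,-1],[-0.0071,-0.0014,0,0,0,-0.056,-1],[-0.0104,-0.0018,0,0,0,-0.084,-1],[-0.0137,-0.002,0,0,0,-0.112,-1],[-0.017,-0.0021,0,0,0,-0.14,-1],[-0.0204,-0.0021,0,0,0,-0.167,-1],[-0.0238,-0.0018,0,0,0,-0.195,-1],[-0.0271,-0.0015,0,0,0,-0.223,-1],[-0.0298,-0.0011,0,0,0,-0.245,-1],[-0.0324,-0.0006,0,0,0,-0.267,-1],[-0.035,-0.0001,0,0,0,-0.29,-1],[-0.0376,0.0006,0,0,0,-0.312,-1]]'
python3 - <<'E'
from h import *
p=np.load("pose.npy")
st(); where()
for phi in(250,252,254,256,257,258,259,260): print(phi);go(s2w(p,tc(phi,17)+[163])[0],phi+17.3-90)
for n in("side","top"):
    c=camera(n); a=c["image"][:,:,::-1]
    a=a[180:240,320:420] if n=="side" else a[150:220,310:410]
    cv2.imwrite(f"pics/{n}7.png",cv2.resize(a,None,fx=7,fy=7,interpolation=cv2.INTER_CUBIC))
E
```

```text
time_s: 11.6
ee_pos: [0.5348, -0.0585, 0.1631]
eef_rot: [3.141, 0.007, 3.061]
force: [-3.5, 1.9, 0.8]
grip_width: 0.0002
t 11.6 pos [ 0.5348 -0.0585  0.1631] rpy [179.97   0.43 175.38] F [-3.51  1.94  0.82] w 0.0002
sheeter tcp [-44.07 -62.96] grip ang 247.79 slide -0.14 Ftool [ 3.65  1.65 -0.85]
250
row [-0.0029, -0.0007, 0.0001] [0.0002, 0.0047, -0.0213]
252
row [-0.0055, -0.0011, 0.0001] [0.0001, 0.0047, -0.0436]
254
row [-0.0082, -0.0015, 0.0002] [0.0, 0.0048, -0.0658]
256
row [-0.0109, -0.0018, 0.0002] [-0.0, 0.0048, -0.088]
257
row [-0.0122, -0.0019, 0.0002] [-0.0001, 0.0048, -0.0991]
258
row [-0.0135, -0.0019, 0.0002] [-0.0001, 0.0048, -0.1102]
259
row [-0.0149, -0.002, 0.0002] [-0.0002, 0.0048, -0.1213]
260
row [-0.0162, -0.002, 0.0002] [-0.0002, 0.0048, -0.1325]
```

View pics/side7.png

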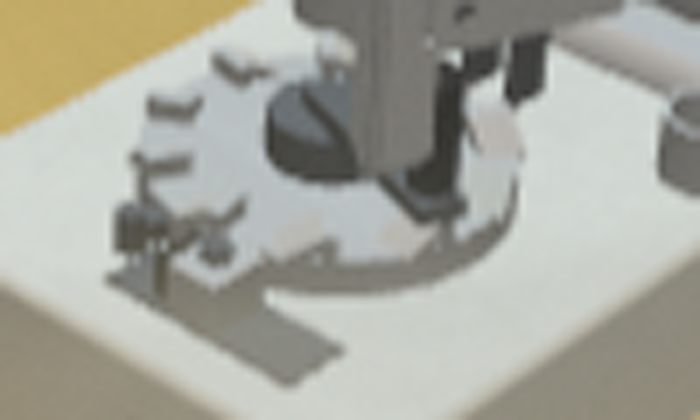

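View pics/top7.png

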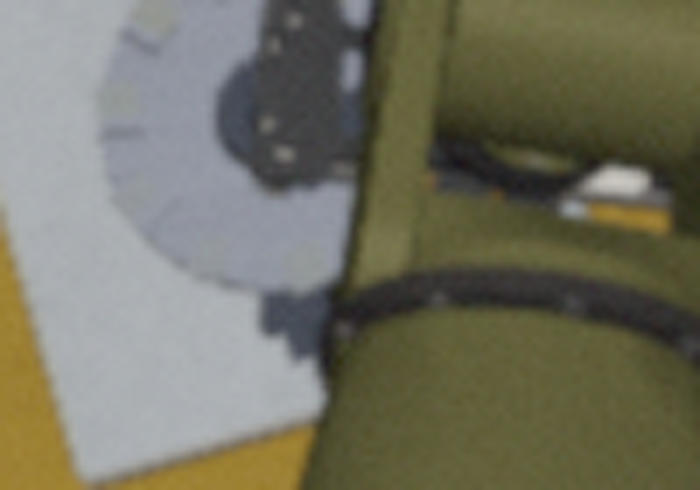

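The lug at (140,228) in the side crop is close to the pad edge at (160,270). From here I creep, checking force on every call.

```bash
python3 -m jog '[[-0.0015,-0.0004,0,0,0,-0.01,-1],[-0.003,-0.0007,0,0,0,-0.021,-1],[-0.0043,-0.0009,0,0,0,-0.033,-1],[-0.0055,-0.0011,0,0,0,-0.044,-1],[-0.0065,-0.0013,0,0,0,-0.052,-1]]'
python3 - <<'E'
from h import *
where()
E
python3 -m jog '[[-0.0008,-0.0002,0,0,0,-0.006,-1],[-0.0016,-0.0003,0,0,0,-0.012,-1],[-0.0024,-0.0004,0,0,0,-0.018,-1]]' >/dev/null
python3 - <<'E'
from h import *
p=np.load("pose.npy")
where()
for phi in (256,257,258,259,260): go(s2w(p,tc(phi,17)+[163])[0],phi+17.3-90)
E
```

```text
time_s: 12.2
ee_pos: [0.5415, -0.0604, 0.1631]
eef_rot: [-3.141, 0.008, -3.14]
force: [-3.5, 3.5, 0.8]
grip_width: 0.0003
sheeter tcp [-38.27 -66.69] grip ang 252.92 slide 0.02 Ftool [ 3.5   3.46 -0.8 ]
sheeter tcp [-36.07 -67.83] grip ang 254.78 slide 0.01 Ftool [ 3.37  2.76 -0.01]
row [-0.0016, -0.0004, 0.0001] [-0.0003, 0.0049, -0.0171]
row [-0.0029, -0.0007, 0.0001] [-0.0004, 0.0049, -0.0282]
row [-0.0042, -0.0009, 0.0001] [-0.0004, 0.0049, -0.0393]
row [-0.0056, -0.0011, 0.0001] [-0.0005, 0.0049, -0.0504]
row [-0.0069, -0.0013, 0.0001] [-0.0005, 0.0049, -0.0616]
```

```bash
python3 -m jog '[[-0.0005,-0.0001,0,0,0,-0.005,-1],[-0.001,-0.0002,0,0,0,-0.01,-1],[-0.0016,-0.0004,0,0,0,-0.015,-1]]' >/dev/null
python3 -c "
from h import *
where()"
python3 -m jog '[[-0.0005,-0.0001,0,0,0,-0.004,-1],[-0.001,-0.0002,0,0,0,-0.008,-1]]' >/dev/null
python3 -c "
from h import *
where()"
python3 -m jog '[[-0.0005,-0.0001,0,0,0,-0.004,-1],[-0.001,-0.0002,0,0,0,-0.008,-1]]' >/dev/null
python3 -c "
from h import *
where()
p=np.load('pose.npy')
for phi in (258,259,260): go(s2w(p,tc(phi,17)+[163])[0],phi+17.3-90)"
```

```text
sheeter tcp [-34.62 -68.64] grip ang 256.01 slide 0.02 Ftool [ 3.66  2.92 -0.01]
sheeter tcp [-33.67 -69.11] grip ang 256.8 slide 0.02 Ftool [ 3.59  3.7  -0.02]
sheeter tcp [-32.73 -69.57] grip ang 257.58 slide 0.05 Ftool [3.51 3.42 0.4 ]
row [-0.0005, -0.0001, 0.0001] [-0.0005, 0.0048, -0.0073]
row [-0.0019, -0.0004, 0.0001] [-0.0006, 0.0048, -0.0184]
row [-0.0032, -0.0007, 0.0001] [-0.0006, 0.0048, -0.0295]
```

```bash
for i in 1; do :; done
python3 -m jog '[[-0.0005,-0.0001,0,0,0,-0.004,-1],[-0.001,-0.0002,0,0,0,-0.008,-1]]' >/dev/null
python3 -c "
from h import *
where()"
python3 -m jog '[[-0.0005,-0.0001,0,0,0,-0.004,-1],[-0.001,-0.0002,0,0,0,-0.009,-1]]' >/dev/null
python3 -c "
from h import *
where()
p=np.load('pose.npy')
for phi in (259,260,261): go(s2w(p,tc(phi,17)+[163])[0],phi+17.3-90)"
```

```text
sheeter tcp [-31.73 -69.99] grip ang 258.39 slide 0.02 Ftool [ 2.93  3.67 -1.16]
sheeter tcp [-30.78 -70.45] grip ang 259.17 slide 0.05 Ftool [ 4.11  2.52 -0.66]
row [0.0002, 0.0, 0.0001] [-0.0007, 0.0048, -0.0007]
row [-0.0011, -0.0003, 0.0001] [-0.0007, 0.0048, -0.0118]
row [-0.0024, -0.0005, 0.0001] [-0.0008, 0.0048, -0.0229]
```

```bash
python3 -m jog '[[-0.0005,-0.0001,0,0,0,-0.004,-1]]' >/dev/null
python3 -c "
from h import *
where()"
python3 -m jog '[[-0.0005,-0.0001,0,0,0,-0.004,-1]]' >/dev/null
python3 -c "
from h import *
where()"
```

```text
sheeter tcp [-30.3  -70.65] grip ang 259.56 slide 0.03 Ftool [3.55 2.88 0.09]
sheeter tcp [-29.79 -70.89] grip ang 259.98 slide 0.07 Ftool [3.07 2.94 0.01]
```

```bash
python3 -m jog '[[-0.0005,-0.0001,0,0,0,-0.004,-1]]' >/dev/null
python3 -c "
from h import *
where()"
```

```text
sheeter tcp [-29.3  -71.08] grip ang 260.38 slide 0.04 Ftool [ 3.6   3.39 -0.02]
```

```bash
python3 -m jog '[[-0.0005,-0.0001,0,0,0,-0.004,-1]]' >/dev/null
python3 -c "
from h import *
where()
p=np.load('pose.npy')
for phi in (261,262,263): go(s2w(p,tc(phi,17)+[163])[0],phi+17.3-90)"
```

```text
sheeter tcp [-28.76 -71.3 ] grip ang 260.8 slide 0.06 Ftool [ 3.83  2.78 -0.58]
row [-0.0003, -0.0001, 0.0001] [-0.0009, 0.0047, -0.0054]
row [-0.0016, -0.0004, 0.0001] [-0.0009, 0.0047, -0.0165]
row [-0.0029, -0.0006, 0.0001] [-0.001, 0.0047, -0.0276]
```

```bash
python3 -m jog '[[-0.0005,-0.0001,0,0,0,-0.0045,-1]]' >/dev/null
python3 -c "
from h import *
where()"
```

```text
sheeter tcp [-28.26 -71.51] grip ang 261.21 slide 0.06 Ftool [ 2.79  2.55 -0.1 ]
```

```bash
python3 -m jog '[[-0.0005,-0.0001,0,0,0,-0.0045,-1]]' >/dev/null
python3 -c "
from h import *
where()"
```

```text
sheeter tcp [-27.88 -71.7 ] grip ang 261.52 slide 0.06 Ftool [ 6.35  2.81 -1.63]
```

```bash
python3 -m jog '[[-0.0005,-0.0001,0,0,0,-0.0045,-1]]' >/dev/null
python3 -c "
from h import *
where()"
```

```text
sheeter tcp [-27.66 -71.8 ] grip ang 261.69 slide -0.0 Ftool [ 8.42  3.27 -2.58]
```

Contact at about 261.4 deg: tangential force rose from 3.5 to 6.4 to 8.4 N. Adding a slight amount, then holding.

```bash
python3 -m jog '[[-0.0004,0,0,0,0,-0.002,-1],[-0.0004,0,0,0,0,-0.002,-1]]' >/dev/null
python3 -c "
from h import *
where()"
```

```text
sheeter tcp [-27.68 -71.81] grip ang 261.68 slide -0.05 Ftool [ 7.48  2.9  -3.07]
```

```bash
python3 -m jog '[[-0.0006,0,0,0,0,0,-1],[-0.0006,0,0,0,0,0,-1]]' >/dev/null
python3 -c "
from h import *
where()"
```

```text
sheeter tcp [-27.6  -71.86] grip ang 261.74 slide -0.02 Ftool [ 8.69  3.15 -3.03]
```

```bash
python3 -m jog '[[-0.0008,0,0,0,0,0,-1],[-0.0008,0,0,0,0,0,-1],[-0.0008,0,0,0,0,0,-1]]' >/dev/null
python3 -c "
from h import *
where()"
```

```text
sheeter tcp [-27.47 -71.89] grip ang 261.85 slide -0.02 Ftool [ 8.79  3.08 -3.17]
```

```bash
python3 -m jog '[[-0.001,0,0,0,0,0,-1],[-0.001,0,0,0,0,0,-1],[-0.001,0,0,0,0,0,-1],[-0.001,0,0,0,0,0,-1]]' >/dev/null
python3 -c "
from h import *
where()"
```

```text
sheeter tcp [-27.32 -71.93] grip ang 261.97 slide 0.0 Ftool [12.56  3.31 -4.76]
```

```bash
python3 -m jog '[[-0.0007,0,0,0,0,0,-1],[-0.0007,0,0,0,0,0,-1],[-0.0007,0,0,0,0,0,-1],[-0.0007,0,0,0,0,0,-1]]' >/dev/null
python3 -c "
from h import *
where()"
```

```text
sheeter tcp [-27.37 -71.91] grip ang 261.93 slide -0.02 Ftool [11.79  3.27 -4.04]
```

```bash
python3 -m jog '[[-0.0006,0,0,0,0,0,-1],[-0.0006,0,0,0,0,0,-1],[-0.0006,0,0,0,0,0,-1],[-0.0006,0,0,0,0,0,-1],[-0.0006,0,0,0,0,0,-1]]' >/dev/null
python3 -c "
from h import *
where()"
python3 -m jog '[[-0.0006,0,0,0,0,0,-1],[-0.0006,0,0,0,0,0,-1],[-0.0006,0,0,0,0,0,-1],[-0.0006,0,0,0,0,0,-1],[-0.0006,0,0,0,0,0,-1]]' >/dev/null
python3 -c "
from h import *
where()"
```

```text
sheeter tcp [-27.42 -71.91] grip ang 261.89 slide -0.02 Ftool [10.    3.4  -3.71]
sheeter tcp [-27.46 -71.94] grip ang 261.86 slide 0.02 Ftool [10.83  4.18 -3.2 ]
```

```bash
python3 -m jog '[[-0.0006,0,0,0,0,0,-1],[-0.0006,0,0,0,0,0,-1],[-0.0006,0,0,0,0,0,-1],[-0.0006,0,0,0,0,0,-1],[-0.0006,0,0,0,0,0,-1],[-0.0006,0,0,0,0,0,-1],[-0.0006,0,0,0,0,0,-1],[-0.0006,0,0,0,0,0,-1]]' >/dev/null
python3 -c "
from h import *
where()"
python3 -m jog '[[0.0005,0,0,0,0,0,-1],[0.002,0,0,0,0,0,-1],[0.006,0,0,0,0,0,-1],[0.012,0,0,0,0,0,-1],[0.012,0,-0.02,0,0,0,-1],[0.012,0,-0.06,0,0,0,-1],[0.012,0,-0.1,0,0,0,-1],[0.012,0,-0.11,0,0,0,-1]]'
```

```text
sheeter tcp [-27.5  -71.93] grip ang 261.83 slide 0.0 Ftool [10.46  3.24 -2.81]
time_s: 18.4
ee_pos: [0.5431, -0.0643, 0.2779]
eef_rot: [-3.139, -0.001, -2.977]
force: [-0.8, 0.3, 0.3]
grip_width: 0.0003
```

```bash
python3 -m jog '[[0.01,0.03,-0.01,0,0,0,-1],[0.02,0.07,-0.02,0,0,0,-1],[0.03,0.11,-0.02,0,0,0,-1],[0.04,0.15,-0.02,0,0,0,-1],[0.04,0.19,-0.02,0,0,0,-1],[0.04,0.23,-0.02,0,0,0,-1],[0.04,0.27,-0.02,0,0,0,-1],[0.04,0.29,-0.02,0,0,0,-1],[0.04,0.3,-0.02,0,0,0,-1],[0.04,0.3,-0.02,0,0,0,-1]]'
python3 - <<'E'
from h import *
for n in("side","top"):
    c=camera(n); a=c["image"][:,:,::-1]; cv2.imwrite(f"pics/{n}8full.png",a)
    a=a[140:240,320:480] if n=="side" else a[90:220,280:410]
    cv2.imwrite(f"pics/{n}8.png",cv2.resize(a,None,fx=4.5,fy=4.5,interpolation=cv2.INTER_CUBIC))
E
```

```text
time_s: 19.4
ee_pos: [0.4542, 0.2254, 0.2967]
eef_rot: [-3.139, -0.002, -2.975]
force: [-0.3, -0.7, -0.2]
grip_width: 0.0004
```

View pics/side8.png

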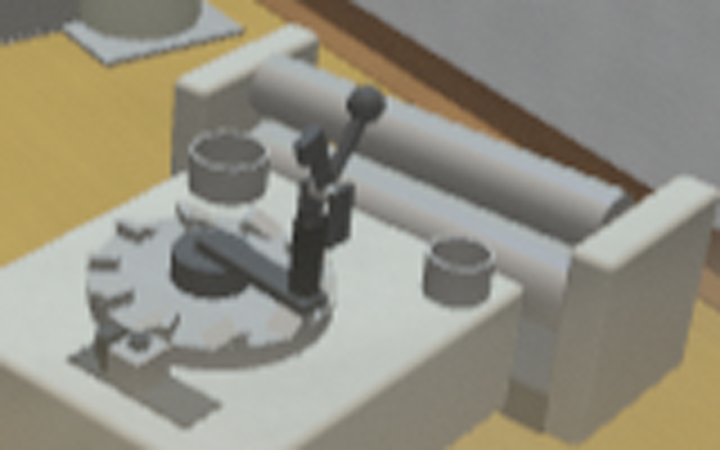

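View pics/top8.png

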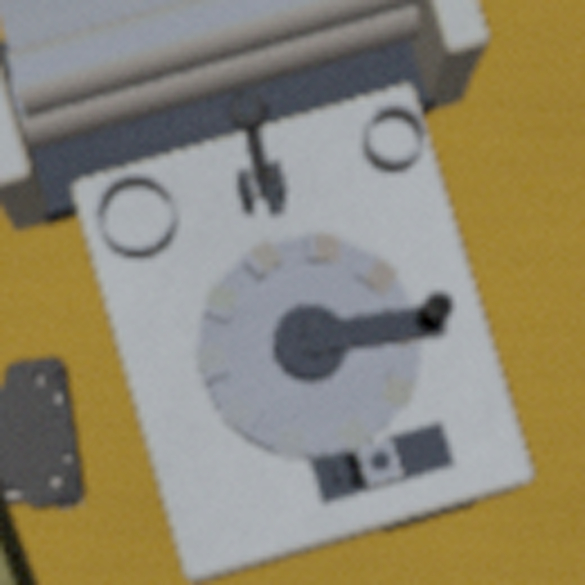

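View pics/top8full.png

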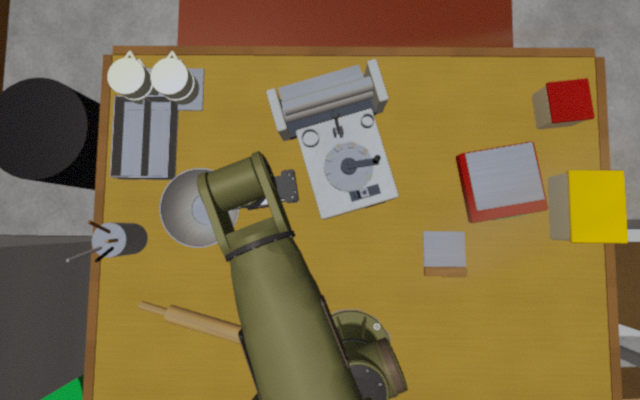

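Run:
```python
from h import *
p=np.load("pose.npy")
gt=np.array([434,307])/4.5+[280,90]; gs=np.array([312,193])/4.5+[320,140]
for a in (258,260,261.4,261.8,264):
    r=np.radians(a); P=s2w(p,[75*np.cos(r),75*np.sin(r),198]); L=np.radians(a-85); Q=s2w(p,[85*np.cos(L),85*np.sin(L),118])
    print(a,proj("top",P)-gt,proj("side",P)-gs,(proj("top",Q)-[280,90])*4.5,(proj("side",Q)-[320,140])*4.5)
```

```text
258 [[1.95367158 1.4391352 ]] [[-2.45077439  5.95857743]] [[334.37810512 473.68150012]] [[ 96.2990916  331.47440486]]
260 [[1.84666388 0.48669401]] [[-1.62236165  5.64393912]] [[338.90249523 472.82572758]] [[ 99.73510164 333.80753462]]
261.4 [[ 1.75181249 -0.1774947 ]] [[-1.05881924  5.41458023]] [[342.04980377 472.13329025]] [[102.23012547 335.40598336]]
261.8 [[ 1.72170519 -0.36681591]] [[-0.90033896  5.34770013]] [[342.94572665 471.92139211]] [[102.95634531 335.85722914]]
264 [[ 1.53232612 -1.40398393]] [[-0.04928818  4.96939473]] [[347.84437435 470.64490413]] [[107.05463936 338.29411165]]
```

Both views show the pawl thrown back, with its knob at side crop (366,103) and top crop (248,107). The crank grip is at top crop (434,307), which fits about 261.5 deg. The lug, at about (345,468), is against the pad. Cutters, scraper and bowl are unmoved. Next I compare the jar, which the arm hides in the top view, and then hand in.

Run:
```python
import cv2,numpy as np
a=cv2.imread("pics/side0.png").astype(int);b=cv2.imread("pics/side8full.png").astype(int)
for n,(y0,y1,x0,x1) in dict(jar=(178,218,235,260),scraper=(320,395,290,385),cutA=(168,186,360,382),cutB=(192,210,411,432),bowl=(165,185,230,300)).items(): print(n,abs(a-b)[y0:y1,x0:x1].mean().round(2))
from station import ctrl
print(ctrl.hand_in())
```

```text
jar 1.94
scraper 1.94
cutA 3.78
cutB 1.78
bowl 1.84
the job is handed in; nothing more can be done
None
```

The pawl is thrown back and the lug rests against the rubber stop. I handed the job in at about 19.4 s, with the gripper well clear of everything.

- **Pawl:** My first push was too level and the fingertip jammed on the knob by friction, with about 66 N at the wrist for a moment. The pawl had tipped only part way. I backed off, the knob dropped back in, and a second push following its arc threw it over with the readings under 2 N. The crank did not visibly move in the pictures. I did not test whether that jam pressed the pawl into the wheel's teeth.
- **Wheel:** I turned it backward about 102° by the crank, at the roughly 3.5 N of its own friction. The force began to rise at about 261.4°, which I took as the lug meeting the pad.
- **Snug:** Each reading was taken at the end of a short hold, so this is not a continuous record. The push stayed near 10–12 N along the crank's turn for about 2 s. The highest reading was 12.6 N (about 14 N in total), and then I released it.
- **Last checks:** Both cameras show the pawl back and the lug at the pad. The top view puts the crank at about 261.5°, agreeing with the arm. The side view of the grip was off by about 5 pixels, probably because the pawl's bracket sits behind it.
- **Bystanders:** Comparing the side pictures from before and after, the jar, scraper, bowl and cutter_b show only image noise. The cutter_a patch differs slightly more, but I saw no shift in it in either view.

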